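Seat the mirror plate on its kinematic base

ROBOT

A 7-joint arm with a two-finger parallel gripper is mounted at the origin on a cart in front of the work surface, level with it; the furniture and walls round the work are solid. World frame = base frame: x ahead of the robot, y to its left, z up, the work surface at z = 0. Lengths are in m, angles in rad, forces in N, time in s.
With the tool pointing down it reaches from about 0.425 to 0.8 m from the base axis. Payload 8.3 kg.
Tool frame: the origin (TCP) lies on the mounting face of the last link; the fingertips stand 173 mm ahead of it and the grasp point (between the pads) lies arm.grip_depth ahead of it (arm.grip_depth is the distance from the TCP to the grasp point, in m); x points along the fingers, y is the direction in which the jaws open and shut, and the axes are right-handed (so a half turn about x gives the same grasp; the last joint's range is limited). The gripper opens to 85 mm and grips with 20 to 120 N. Pads are 22 mm wide; open, the fingers measure 114 mm over their backs; the gripper's body (76 mm by 85 mm) begins 54 mm behind the grasp point. The pads swing forward as they close: fully open they stand 13 mm farther back than shut.
Start: joints at [-1.379, 0.383, 0.016, 1.37, -0.006, 1.388, -0.046], TCP at [0.157, 0.605, 0.405] pointing down, gripper open.
Joint ranges: [-2.95, 2.95], [-0.25, 2.06], [-1.52, 1.56], [0.18, 2.33], [-1.44, 4.58], [0.02, 2.06], [-3.01, 3.01]. Speed limits (rad/s): [2.39, 2.39, 3.01, 3.01, 3.14, 3.14, 3.14].

INTERFACE

Orientations are given as a rotation vector (axis times angle).
In Python, from cell import arm gives the robot as it stands. The module is installed in compiled form; this text tells all that it offers.
- The arm moves only by the tool jog_arm, never from a script. Its argument "targets" is a list of rows, each a list of 4 numbers: the shift along the tool's x, y, z in m, then the turn about the tool's x in degrees. A call has 1 to 20 rows; each row shifts and turns the pose as measured when the row begins, along the tool's axes as they then stand; what a row does not reach is not made up. A row lasts 1/8 s, in which the tool goes at most 62.5 mm and 10.7 degrees, less where a joint would pass 70% of its speed; a pose out of reach is approached as far as the arm can. A call with a gripper value outside its range is refused whole. "hand" is the closure, from 0 (fully open) to 1 (shut), set as the call begins (left out, the last holds). The fingers move at their own pace and stop on an object; "force" is the grip in N (left out, the last holds). Time passes only in rows, so rows that do not move let the fingers close. It gives the time, the measured TCP pose, the force and the opening at its end, in the units of the state.
- arm.observe(): the state, without advancing time (a new reading comes with each control period).
- arm.camera(name): name is "side" or "top" or "wrist"; returns a dict with "color" (420x560x3 uint8, red, green, blue), "camera_matrix" (3x3 intrinsics, pixels), "view" (4x4, takes a point from world to camera coordinates); the wrist camera has in their place "mount" (4x4, takes a point from camera to tool coordinates, whose origin is the TCP and whose axes are the tool frame's). Camera axes: x right, y up, looking along -z (the intrinsics and any distortion apply to the point x, -y, -z); pixel columns grow to the right and rows downward; lengths in m; the calibration is good to about 2 mm. A picture is of the moment at which its call begins: read the wrist's pose just before it. There is no depth.
- arm.finish_job(): hands the job in, once; it reports no verdict.
Trained networks look in a picture, given as the dict that the camera call returned (one of the last four; its "shot" number tells which), for a name from the list of things; names that differ only in an ending like _2 or _b are one class to them, and where a whole thing is asked for, a point or a joint stands for the part that bears it (a point fixed in the world has none). Each returns a list of dicts, best first, with "p" (0 to 1); they miss things now and then, are a little off and sometimes report something else, mostly with a low value. They report only what shows in the picture. A call takes as long as a camera call.
- arm.trace(picture, thing): "region" (420x560 bool, what is visible of it) and "pixel" ([row, column] in pixels, amid what is visible of it).
- arm.tip_of(picture, thing): "pixel" ([row, column] in pixels: a listed point, or the origin of a listed thing).
The state is a dict: "time_s": time; "joints": joint angles; "qvel": joint speeds; "joint_torque": joint torques, N m; "eef_pos": TCP position; "orientation": TCP orientation; "contact_force": force on the tool from outside, world axes, zero at the start; "wrist_torque": the same for the moment, N m; "gripper_width": opening from 0.0 (shut) to 1.0 (fully open).
Only numpy, scipy, OpenCV 4.12 (cv2) and the standard library are available. Lean on these libraries where they do the work, as an engineer would, in place of code of your own. Each camera call takes 0.05 s, during which the arm holds its last target. There are 200 camera calls.

TASK

Put the plate with the round mirror (blue grip) on the three-ball kinematic base, mirror at the end with the red mark, and press it straight down past the two sprung rollers until the springs pull it fully home on the balls; then let go. Set it down, do not drop it, and leave the plate with the square amber filter (orange grip) where it is.

Things in the scene. Friction and masses are not known exactly. Their poses are not given: they have to be found in the camera images.
- mirror_plate_grip (a point): Centre of the upright BLUE grip block in the middle of the plate to seat. Block 36 mm long (plate's x), 22 mm wide (plate's y), 60 mm high: its top is 30 mm above this point, the plate's upper face 30 mm below. Grasp it across the 22 mm, fingers closing along the plate's y.
- mirror_plate: The plate to seat, 0.2 to 0.3 kg, aluminium, 110 mm (x) by 96 mm (y; 108 mm over the round steel rails on its y edges), 18 mm thick. Origin: middle of its underside, 48 mm below the grip's centre; z up. It lies flat at the start. Three V-blocks underneath fit the base's balls: one under the mirror, two at the other end.
- mirror_plate_optic (a point): Centre of the round mirror (50 mm diameter, 8 mm thick, black rim) that stands upright on the plate, 43 mm from the grip's centre toward the plate's +x end. Same axes as the plate. Keep hold of the plate while pressing: let go on top of the rollers, it may slide or tip.
- filter_plate_grip (a point): Bystander, to be left alone: a plate of the same shape with an ORANGE grip block and a square amber filter in a black frame in place of the mirror. This point is the centre of its grip block, 48 mm above its underside.
- base: Fixed dark base block, 110 mm (x) by 196 mm (y), with three steel balls of 16 mm diameter, a red mark on the tab at its +x end (a single ball at that end, two at the other), and a white sprung roller before an aluminium bracket (top 52 mm above the worktop) on each y side. Origin: middle of its underside; z up.
- base_home (a point): Where the grip's centre is when the plate is fully home: 70 mm above the worktop over the base's middle; plate x along base x (to the red mark). Rails meet the rollers 16 mm above home; it takes 6 to 20 N of push until 6 mm above home, then the springs pull it onto the balls. Entry forgives 5 mm sideways and 6 degrees. Pressing on with up to 25 N does no harm.

How it is judged:
At the end, for the whole second after the job is handed in: The mirror plate is home on the three balls: grip block within 8 mm sideways and 3 mm in height of its home point, mirror over the end with the red mark, turned by less than 10 degrees and level within 4 degrees (horizontal distance between mirror_plate_grip and base_home below 0.008 m and z of mirror_plate_grip in the frame of base_home between -0.003 and 0.003 m and angle between the x axis of mirror_plate_grip and the x axis of base_home, either way round below 0.175 rad and x of mirror_plate_optic in the frame of base_home above 0.02 m and angle between mirror_plate_grip's own z axis and vertical below 0.07 rad); the robot touches nothing.
It fails at once if the filter plate is moved by more than 30 mm (distance of filter_plate_grip from where it was at the start of the episode above 0.03 m).
It fails at once if the mirror plate is dropped (falls free faster than 0.8 m/s, a fall of some 35 mm) (linear speed of mirror_plate above 0.8 m/s and contact force between the fingers and mirror_plate below 0.1 N).
It also fails if it takes over 45 s, if anything falls off the work surface, if the arm or the gripper's body presses on something with over 40 N, if the wrist force passes 120 N, or if a joint passes its speed limit or range.

## Working session

There is one attempt and no reset: what is moved stays moved. The work goes in short steps, Python scripts to look and compute and a tool call to move; the robot and the scene stay as the last step left them, time stands still between calls to the robot, and variables do not carry over. Pictures are saved under pics/ and viewed, about 8 in all and at most 12, crops included, and the job is handed in when it is done.

Besides the shell and the picture viewer there is one more tool, called by a JSON object that holds its "api" and its "payload", one argument or row to a line. jog_arm: Moves the arm, as the interface text tells. Its arguments: {"type":"object","properties":{"targets":{"type":"array","items":{"type":"array","items":{"type":"number"}}},"hand":{"type":"number"},"force":{"type":"number"}},"required":["targets"]}

```bash
mkdir -p pics; cat > h.py <<'E'
import numpy as np, cv2
from scipy.spatial.transform import Rotation as R
from cell import arm
def ray(pic,px,view=None):
    K=np.array(pic["camera_matrix"]); V=np.array(pic["view"]) if view is None else view
    r,c=px; d=np.linalg.inv(K)@[c,r,1]; d=np.array([d[0],-d[1],-d[2]])
    C=np.linalg.inv(V); return C[:3,3], C[:3,:3]@d
def wview(pic,s):
    T=np.eye(4);T[:3,:3]=R.from_rotvec(s["orientation"]).as_matrix();T[:3,3]=s["eef_pos"]
    return np.linalg.inv(T@np.array(pic["mount"]))
def atz(pic,px,z,view=None):
    o,d=ray(pic,px,view); return o+d*(z-o[2])/d[2]
def tri(rs):
    A=0;b=0
    for o,d in rs:
        d=d/np.linalg.norm(d);P=np.eye(3)-np.outer(d,d);A=A+P;b=b+P@o
    return np.linalg.solve(A,b)
def save(pic,n): cv2.imwrite("pics/"+n+".png",pic["color"][:,:,::-1])
E
python3 - <<'E'
from h import *
np.set_printoptions(precision=4,suppress=True)
s=arm.observe();print(s,arm.grip_depth)
print(R.from_rotvec(s["orientation"]).as_matrix())
rs={}
ims=[]
for n in ["side","top","wrist"]:
    p=arm.camera(n);save(p,n);ims.append(p["color"]);v=wview(p,s) if n=="wrist" else np.array(p["view"])
    if n=="top": print(p["camera_matrix"],np.linalg.inv(v)[:3,3], [k for k in p])
    for t in ["mirror_plate_grip","mirror_plate_optic","filter_plate_grip","base_home","base","mirror_plate"]:
        L=arm.tip_of(p,t)
        for e in L[:2]: print(n,t,e["pixel"],round(e["p"],2))
        if L and L[0]["p"]>.4: rs.setdefault(t,[]).append((n,ray(p,L[0]["pixel"],v)))
for t in rs:
    print(t,tri([r for n,r in rs[t]]) if len(rs[t])>1 else None,[n for n,_ in rs[t]])
    z={"base_home":.07,"base":0,"mirror_plate":0,"mirror_plate_optic":.06}.get(t,.048)
    for n,(o,d) in rs[t]: print("   ",n,o+d*(z-o[2])/d[2])
E
```

```text
{'time_s': 0.0, 'joints': array([-1.3789,  0.3843,  0.0164,  1.3712, -0.0063,  1.3882, -0.0465]), 'qvel': array([ 0.0001, -0.0001,  0.0003,  0.0018, -0.0012, -0.0005, -0.0017]), 'joint_torque': array([ -0.0009, -62.7606,   0.8436, -37.182 ,   0.0164,   0.014 ,
        -0.    ]), 'eef_pos': array([0.1575, 0.6047, 0.4036]), 'orientation': array([ 0.1984,  1.5618, -0.2016]), 'contact_force': array([-0.4724,  0.1754,  0.075 ]), 'wrist_torque': array([0.0001, 0.0217, 0.0076]), 'gripper_width': 1.0027328957521888} 0.1547
[[-0.0005  0.252   0.9677]
 [-0.002   0.9677 -0.252 ]
 [-1.     -0.002   0.    ]]
side mirror_plate_grip [159.5, 340.4] 0.73
side mirror_plate_optic [158.5, 325.9] 0.76
side filter_plate_grip [152.3, 292.9] 0.6
side base_home [288.7, 237.2] 0.56
side mirror_plate [171.4, 338.9] 0.44
[[441.4023   0.     282.3836]
 [  0.     441.4023 201.5164]
 [  0.       0.       1.    ]] [0.2174 0.0004 1.3223] ['color', 'camera_matrix', 'view', 'shot']
top mirror_plate_grip [233.4, 396.9] 0.72
top filter_plate_grip [185.4, 390.6] 0.91
top base_home [206.6, 190.6] 0.57
top mirror_plate [235.7, 392.5] 0.57
top mirror_plate [202.1, 188.9] 0.37
mirror_plate_grip [ 0.4194 -0.3272  0.0379] ['side', 'top']
    side [ 0.4173 -0.3073  0.048 ]
    top [ 0.417  -0.3247  0.048 ]
mirror_plate_optic None ['side']
    side [ 0.455  -0.2784  0.06  ]
filter_plate_grip [ 0.5625 -0.3132  0.0491] ['side', 'top']
    side [ 0.5646 -0.3158  0.048 ]
    top [ 0.5615 -0.3136  0.048 ]
base_home [0.4936 0.2772 0.0664] ['side', 'top']
    side [0.495  0.2803 0.07  ]
    top [0.49   0.2757 0.07  ]
mirror_plate [ 0.4195 -0.3234 -0.0007] ['side', 'top']
    side [ 0.4212 -0.3224  0.    ]
    top [ 0.4174 -0.3233  0.    ]
```

```bash
python3 - <<'E'
import cv2,numpy as np
t=cv2.imread("pics/top.png");s=cv2.imread("pics/side.png")
a=cv2.resize(t[140:280,340:460],None,fx=3,fy=3,interpolation=2);b=cv2.resize(t[140:280,130:250],None,fx=3,fy=3,interpolation=2)
cv2.imwrite("pics/c1.png",np.hstack([a,b]));cv2.imwrite("pics/c2.png",s)
E
```

```text
(no output)
```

View pics/c1.png

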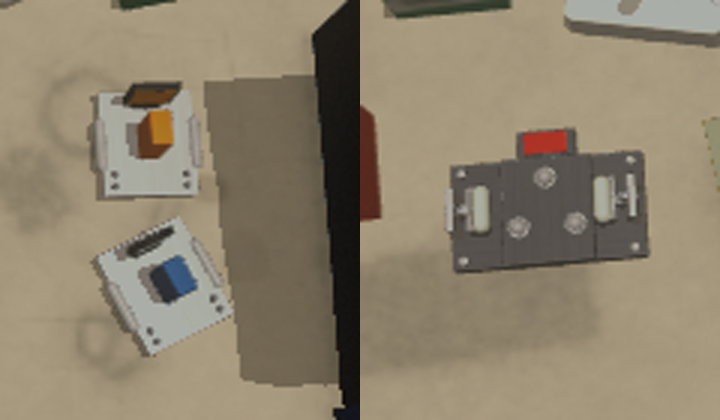

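View pics/side.png

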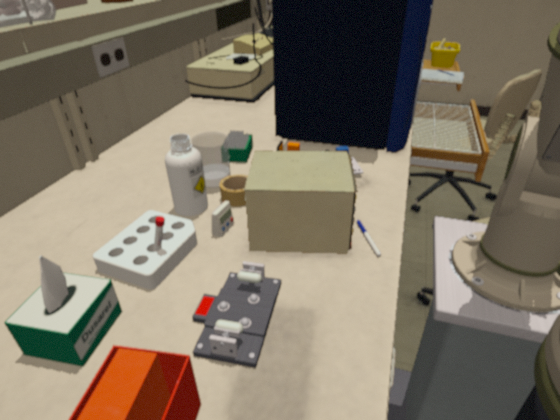

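View pics/top.png

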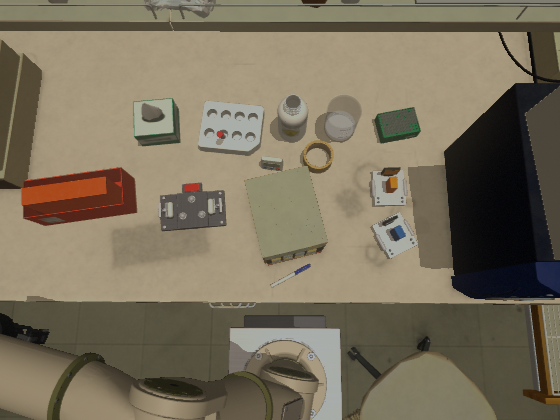

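```bash
python3 - <<'E'
from h import *
np.set_printoptions(precision=4,suppress=True)
p=arm.camera("top")
o=lambda r,c,z:atz(p,(r,c),z)[:2]
# crop offsets: a (140,340), b(140,130); scale 3 ; second panel x offset 360
A=lambda x,y:(140+y/3,340+x/3); B=lambda x,y:(140+y/3,130+(x-360)/3)
print("plate corners z=.018");P=[o(*A(*q),.018) for q in [(95,259),(180,217),(233,313),(152,354)]];print(np.array(P),np.mean(P,0))
f=(P[0]+P[1]-P[2]-P[3])/2;print("plate x yaw",np.arctan2(f[1],f[0]))
f2=(P[0]+P[3]-P[1]-P[2])/2;print("plate y->yaw",np.arctan2(-f2[0],f2[1]))
b1=o(*B(544,177),.03);b2=o(*B(518,228),.03);b3=o(*B(576,223),.03);print("balls",b1,b2,b3)
f=b1-(b2+b3)/2;print("base yaw",np.arctan2(f[1],f[0]))
Q=[o(*B(*q),.02) for q in [(450,166),(641,151),(648,257),(455,272)]];print(np.array(Q),np.mean(Q,0))
l=(Q[0]+Q[3]-Q[1]-Q[2]);print("base yaw y",np.arctan2(-l[0],l[1]))
m=p["color"].astype(int); 
hsv=cv2.cvtColor(p["color"],cv2.COLOR_RGB2HSV)
msk=((hsv[...,0]>95)&(hsv[...,0]<130)&(hsv[...,1]>130)&(hsv[...,2]>90)).astype(np.uint8)
msk[:200]=0;msk[260:]=0;msk[:,:370]=0;msk[:,430:]=0
ys,xs=np.nonzero(msk);print(len(ys),ys.mean(),xs.mean(),o(ys.mean(),xs.mean(),.078))
print(cv2.minAreaRect(np.stack([xs,ys],1).astype(np.float32)))
for q in [(185,240),(185,330)]:pass
E
```

```text
plate corners z=.018
[[ 0.4427 -0.2581]
 [ 0.4857 -0.3451]
 [ 0.3892 -0.392 ]
 [ 0.3485 -0.3101]] [ 0.4165 -0.3263]
plate x yaw 0.478210069575847
plate y->yaw 0.46012737073190774
balls [0.5222 0.2834] [0.4699 0.3067] [0.4752 0.2491]
base yaw 0.11092702605184955
[[0.5357 0.3817]
 [0.552  0.1883]
 [0.4429 0.1776]
 [0.427  0.3694]] [0.4894 0.2792]
base yaw y 0.0831609884328093
64 231.546875 399.328125 [ 0.4176 -0.3242]
((399.3000793457031, 231.6000213623047), (11.180339813232422, 5.366562843322754), 63.43495178222656)
```

```bash
cat > plan.py <<'E'
import numpy as np
from scipy.spatial.transform import Rotation as R
# rows for straight move of TCP by world delta d with total yaw dyaw(deg, ccw world) in n rows, from orientation vec
def rows(orient,d,dyaw,n):
    M=R.from_rotvec(orient).as_matrix();out=[];t=-dyaw/n
    for i in range(n):
        s=M.T@(np.array(d)/n); out.append([*np.round(s,4).tolist(),round(t,2)])
        M=M@R.from_rotvec([np.radians(t),0,0]).as_matrix()
    return out,R.from_matrix(M).as_rotvec()
E
python3 - <<'E'
from h import *
from plan import *
np.set_printoptions(precision=4,suppress=True)
s=arm.observe()
p=arm.camera("top");q=arm.camera("side")
for a,b in [((182,246),(183,248)),((247,259),(192,351))]:
    print(tri([ray(p,a),ray(q,b)]))
o=s["orientation"];pos=s["eef_pos"]
for tgt,yaw,n in [((.38,.47,.404),-45,7),((.52,.2,.404),-30,7),((.53,-.1,.404),-34,7)]:
    r,o=rows(o,np.array(tgt)-pos,yaw,n);print(r);pos=np.array(tgt)
E
```

```text
[0.535  0.1062 0.1804]
[0.3488 0.0683 0.1723]
[[0.0001, -0.0106, 0.0356, 6.43], [0.0001, -0.0066, 0.0366, 6.43], [0.0001, -0.0024, 0.0371, 6.43], [0.0001, 0.0017, 0.0371, 6.43], [0.0001, 0.0059, 0.0367, 6.43], [0.0001, 0.01, 0.0358, 6.43], [0.0001, 0.0139, 0.0345, 6.43]]
[[-0.0, -0.0023, 0.0434, 4.29], [-0.0, 0.001, 0.0434, 4.29], [-0.0, 0.0042, 0.0432, 4.29], [-0.0, 0.0074, 0.0428, 4.29], [-0.0, 0.0106, 0.0421, 4.29], [-0.0, 0.0137, 0.0412, 4.29], [-0.0, 0.0168, 0.0401, 4.29]]
[[0.0, 0.0011, 0.0429, 4.86], [0.0, 0.0048, 0.0426, 4.86], [0.0, 0.0083, 0.0421, 4.86], [0.0, 0.0119, 0.0412, 4.86], [0.0, 0.0153, 0.0401, 4.86], [0.0, 0.0187, 0.0386, 4.86], [0.0, 0.0219, 0.0369, 4.86]]
```

{"api": "jog_arm", "payload": {
  "targets": [
    [-0.004,-0.0106,0.0356,6.4],
    [-0.004,-0.0066,0.0366,6.4],
    [-0.004,-0.0024,0.037,6.4],
    [-0.004,0.0017,0.037,6.4],
    [-0.004,0.006,0.0367,6.4],
    [-0.004,0.01,0.0358,6.4],
    [-0.004,0.014,0.0345,6.4],
    [0,-0.0023,0.0434,4.3],
    [0,0.001,0.0434,4.3],
    [0,0.0042,0.0432,4.3],
    [0,0.0074,0.0428,4.3],
    [0,0.0106,0.042,4.3],
    [0,0.0137,0.0412,4.3],
    [0,0.0168,0.04,4.3]
  ],
  "hand": 0
}}

```text
time_s: 2.95
eef_pos: [0.5199, 0.1864, 0.433]
orientation: [1.229, 1.2, -1.226]
contact_force: [0.8, 0.6, -0.6]
gripper_width: 0.999
```

```bash
cat > leg.py <<'E'
import sys
from h import *
from plan import *
np.set_printoptions(precision=4,suppress=True)
s=arm.observe();o=s["orientation"];pos=s["eef_pos"];M=R.from_rotvec(o).as_matrix()
print("t",s["time_s"],"pos",pos,"yaw_y",np.degrees(np.arctan2(M[1,1],M[0,1])),"x",M[:,0],"F",s["contact_force"],"w",s["gripper_width"],"j",s["joints"])
# args: triplets x,y,z,yaw_y_target,n
yc=np.degrees(np.arctan2(M[1,1],M[0,1]))
for a in sys.argv[1:]:
    x,y,z,yt,n=map(float,a.split(","))
    dy=(yt-yc+180)%360-180
    r,o=rows(o,np.array([x,y,z])-pos,dy,int(n));print(r);pos=np.array([x,y,z]);yc=yt
E
python3 leg.py .53,-.1,.42,-45,8
```

```text
t 2.95 pos [0.5199 0.1864 0.433 ] yaw_y -1.4102011589447694 x [ 0.      0.0029 -1.    ] F [ 0.7781  0.5563 -0.6264] w 0.9988235365286671 j [-0.8126  0.2233  0.4962  1.546  -0.11    1.3986 -0.3326]
[[0.0015, 0.0021, 0.0358, np.float64(5.45)], [0.0015, 0.0055, 0.0354, np.float64(5.45)], [0.0015, 0.0089, 0.0347, np.float64(5.45)], [0.0015, 0.0121, 0.0337, np.float64(5.45)], [0.0015, 0.0153, 0.0324, np.float64(5.45)], [0.0015, 0.0183, 0.0308, np.float64(5.45)], [0.0015, 0.0211, 0.0289, np.float64(5.45)], [0.0015, 0.0238, 0.0268, np.float64(5.45)]]
```

```bash
python3 leg.py .52,-.1,.42,-45,8 .417,-.325,.37,-63.4,7|tail -2
```

```text
[[0.0015, 0.0009, 0.0358, np.float64(5.45)], [0.0015, 0.0043, 0.0355, np.float64(5.45)], [0.0015, 0.0076, 0.035, np.float64(5.45)], [0.0015, 0.0109, 0.0341, np.float64(5.45)], [0.0015, 0.0141, 0.0329, np.float64(5.45)], [0.0015, 0.0172, 0.0314, np.float64(5.45)], [0.0015, 0.0201, 0.0296, np.float64(5.45)], [0.0015, 0.0228, 0.0276, np.float64(5.45)]]
[[0.007, 0.0123, 0.0331, 2.63], [0.007, 0.0138, 0.0325, 2.63], [0.007, 0.0153, 0.0319, 2.63], [0.007, 0.0168, 0.0311, 2.63], [0.007, 0.0182, 0.0303, 2.63], [0.007, 0.0196, 0.0295, 2.63], [0.007, 0.0209, 0.0285, 2.63]]
```

{"api": "jog_arm", "payload": {
  "targets": [
    [0.0015,0.001,0.0358,5.45],
    [0.0015,0.0043,0.0355,5.45],
    [0.0015,0.0076,0.035,5.45],
    [0.0015,0.011,0.0341,5.45],
    [0.0015,0.014,0.033,5.45],
    [0.0015,0.017,0.0314,5.45],
    [0.0015,0.02,0.0296,5.45],
    [0.0015,0.0228,0.0276,5.45],
    [0.007,0.0123,0.033,2.6],
    [0.007,0.0138,0.0325,2.6],
    [0.007,0.0153,0.032,2.6],
    [0.007,0.0168,0.031,2.6],
    [0.007,0.018,0.0303,2.6],
    [0.007,0.0196,0.0295,2.6],
    [0.007,0.021,0.0285,2.6],
    [0,0,0,0]
  ]
}}

```text
time_s: 4.95
eef_pos: [0.3794, -0.3494, 0.3646]
orientation: [2.012, 0.408, -2.008]
contact_force: [0.4, -0.3, 0.2]
gripper_width: 1.0
```

```bash
python3 leg.py; python3 - <<'E'
from h import *
np.set_printoptions(precision=4,suppress=True)
s=arm.observe();p=arm.camera("wrist");save(p,"w1");v=wview(p,s)
for t,z in [("mirror_plate_grip",.048),("mirror_plate_optic",.05),("mirror_plate",0)]:
    for e in arm.tip_of(p,t)[:1]: print(t,e,atz(p,e["pixel"],z,v))
E
```

```text
t 4.95 pos [ 0.3794 -0.3494  0.3646] yaw_y -67.55464121692192 x [ 0.0002  0.0091 -1.    ] F [ 0.4231 -0.259   0.1619] w 0.9998270130163964 j [-0.1425  0.2491  0.9773  1.7578 -0.2233  1.2567 -0.2874]
mirror_plate_grip {'pixel': [136.2, 280.3], 'p': 0.82} [ 0.4178 -0.3269  0.048 ]
mirror_plate_optic {'pixel': [75.2, 270.9], 'p': 0.66} [ 0.4554 -0.3042  0.05  ]
mirror_plate {'pixel': [127.6, 278.9], 'p': 0.95} [ 0.4182 -0.3246  0.    ]
```

View pics/w1.png

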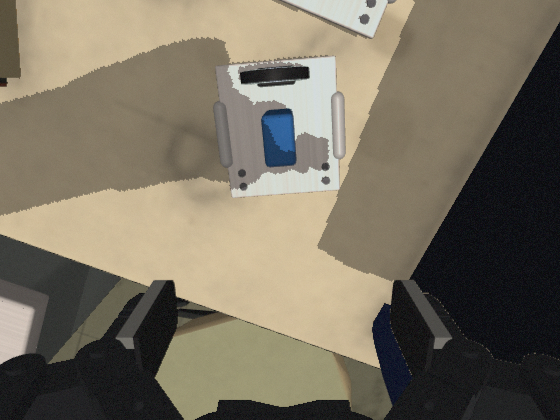

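The wrist view shows the mirror plate, corners about (217,66), (335,57), (340,190), (232,197) in (col,row), with the blue grip at (280,137) and the mirror at its far end.

```bash
python3 - <<'E'
from h import *
np.set_printoptions(precision=4,suppress=True)
s=arm.observe();p=arm.camera("wrist");v=wview(p,s)
P=np.array([atz(p,(r,c),.018,v)[:2] for c,r in [(217,66),(335,57),(340,190),(232,197)]]);print(P,P.mean(0))
f=P[0]+P[1]-P[2]-P[3];l=P[0]+P[3]-P[1]-P[2]
print(np.degrees([np.arctan2(f[1],f[0]),np.arctan2(-l[0],l[1])]))
hsv=cv2.cvtColor(p["color"],cv2.COLOR_RGB2HSV)
m=((abs(hsv[...,0].astype(int)-107)<12)&(hsv[...,1]>120)).astype(np.uint8);m[:95]=0;m[175:]=0;m[:,:250]=0;m[:,310:]=0
ys,xs=np.nonzero(m);print(len(xs),xs.min(),xs.max(),ys.min(),ys.max())
for r,c in [(109,264),(109,292),(164,296),(165,268)]: print(atz(p,(r,c),.078,v)[:2])
E
python3 leg.py .418,-.325,.28,-64,8 .418,-.325,.205,-64,5
```

```text
[[ 0.4493 -0.2565]
 [ 0.4917 -0.3396]
 [ 0.3957 -0.3902]
 [ 0.3526 -0.3054]] [ 0.4223 -0.3229]
[27.2877 26.9955]
1666 265 297 116 172
[ 0.4379 -0.305 ]
[ 0.4452 -0.3221]
[ 0.4123 -0.3393]
[ 0.4041 -0.3217]
t 5.2 pos [ 0.3836 -0.3459  0.3653] yaw_y -67.01862528059367 x [ 0.0019  0.0096 -1.    ] F [-0.7148  1.0008 -0.4952] w 1.0023231020680254 j [-0.1481  0.2488  0.9725  1.7554 -0.224   1.2574 -0.2886]
[[0.0107, -0.0006, -0.0049, np.float64(-0.38)], [0.0107, -0.0006, -0.0049, np.float64(-0.38)], [0.0107, -0.0006, -0.0049, np.float64(-0.38)], [0.0107, -0.0005, -0.0049, np.float64(-0.38)], [0.0107, -0.0005, -0.0049, np.float64(-0.38)], [0.0107, -0.0005, -0.0049, np.float64(-0.38)], [0.0107, -0.0004, -0.0049, np.float64(-0.38)], [0.0107, -0.0004, -0.0049, np.float64(-0.38)]]
[[0.015, 0.0001, 0.0001, -0.0], [0.015, 0.0001, 0.0001, -0.0], [0.015, 0.0001, 0.0001, -0.0], [0.015, 0.0001, 0.0001, -0.0], [0.015, 0.0001, 0.0001, -0.0]]
```

{"api": "jog_arm", "payload": {
  "targets": [
    [0.012,-0.0006,-0.0049,-0.5],
    [0.012,-0.0006,-0.0049,-0.5],
    [0.012,-0.0006,-0.0049,-0.5],
    [0.012,-0.0005,-0.0049,-0.5],
    [0.012,-0.0005,-0.0049,-0.5],
    [0.012,-0.0005,-0.0049,-0.5],
    [0,-0.0004,-0.0049,-0.5],
    [0,-0.0004,-0.0049,-0.5],
    [0,0,0,0],
    [0,0,0,0],
    [0,0,0,0]
  ]
}}

```text
time_s: 6.58
eef_pos: [0.4217, -0.3214, 0.2883]
orientation: [1.961, 0.489, -1.952]
contact_force: [-0.1, -0.0, -0.3]
gripper_width: 1.002
```

```bash
python3 - <<'E'
from h import *
np.set_printoptions(precision=4,suppress=True)
s=arm.observe();p=arm.camera("wrist");save(p,"w2");v=wview(p,s)
for t,z in [("mirror_plate_grip",.048),("mirror_plate_optic",.05),("mirror_plate",0)]:
    for e in arm.tip_of(p,t)[:1]: print(t,e,atz(p,e["pixel"],z,v))
    for e in arm.trace(p,t)[:1]:
        print(cv2.minAreaRect(np.argwhere(e["region"])[:,::-1].astype(np.float32)))
E
python3 leg.py .419,-.325,.205,-63,7
```

```text
mirror_plate_grip {'pixel': [238.4, 293.1], 'p': 0.61} [ 0.4172 -0.3268  0.048 ]
((292.2184143066406, 213.2738494873047), (159.2068634033203, 152.99913024902344), 0.795723557472229)
mirror_plate_optic {'pixel': [164.0, 293.8], 'p': 0.88} [ 0.458  -0.3055  0.05  ]
((292.17401123046875, 213.42529296875), (161.03805541992188, 152.70541381835938), 0.7345210313796997)
mirror_plate {'pixel': [212.5, 290.0], 'p': 0.91} [ 0.4167 -0.3255  0.    ]
((292.16778564453125, 213.41555786132812), (161.05235290527344, 152.73309326171875), 0.7638984322547913)
t 6.925 pos [ 0.4217 -0.3213  0.288 ] yaw_y -62.42882382476398 x [ 0.0015  0.0102 -0.9999] F [-0.0915 -0.2599  0.296 ] w 0.9998980362402924 j [-0.1272  0.3696  0.8887  1.8164 -0.3276  1.1136 -0.2119]
[[0.0119, 0.0004, 0.0007, np.float64(0.08)], [0.0119, 0.0004, 0.0007, np.float64(0.08)], [0.0119, 0.0004, 0.0007, np.float64(0.08)], [0.0119, 0.0004, 0.0007, np.float64(0.08)], [0.0119, 0.0004, 0.0007, np.float64(0.08)], [0.0119, 0.0004, 0.0007, np.float64(0.08)], [0.0119, 0.0004, 0.0007, np.float64(0.08)]]
```

View pics/w2.png

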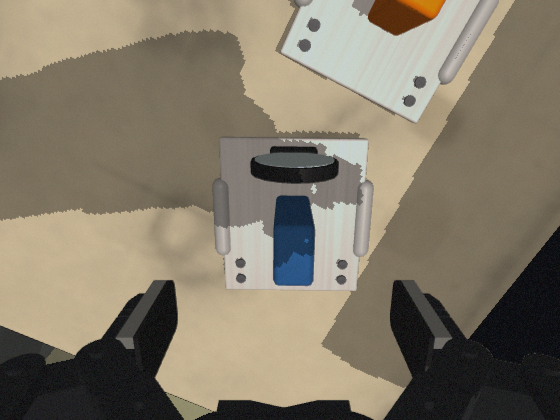

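{"api": "jog_arm", "payload": {
  "targets": [
    [0.0125,0.0005,-0.001,0],
    [0.0125,0.0005,-0.001,0],
    [0.0125,0.0005,-0.001,0],
    [0.0125,0.0005,-0.001,0],
    [0.0125,0.0005,-0.001,0],
    [0.0125,0.0005,-0.001,0],
    [0.006,0,0,0],
    [0,0,0,0],
    [0,0,0,0]
  ]
}}

```text
time_s: 8.05
eef_pos: [0.4287, -0.32, 0.2]
orientation: [1.959, 0.491, -1.955]
contact_force: [-0.1, -0.1, 0.5]
gripper_width: 0.998
```

```bash
python3 leg.py .417,-.3275,.203,-63,2
```

```text
t 8.05 pos [ 0.4287 -0.32    0.2   ] yaw_y -62.42975096672846 x [-0.0006  0.0109 -0.9999] F [-0.11   -0.1424  0.4965] w 0.9978550246501574 j [-0.0528  0.5044  0.804   1.8775 -0.4502  0.9564 -0.1305]
[[-0.0015, 0.0006, 0.0069, np.float64(0.29)], [-0.0015, 0.0006, 0.0069, np.float64(0.29)]]
```

{"api": "jog_arm", "payload": {
  "targets": [
    [-0.001,0.0006,0.005,0.2],
    [-0.001,0.0006,0.005,0.2],
    [0,0,0.003,0],
    [0,0,0,0]
  ]
}}

```text
time_s: 8.55
eef_pos: [0.4169, -0.3282, 0.2033]
orientation: [1.965, 0.482, -1.958]
contact_force: [-0.1, -0.5, -0.4]
gripper_width: 1.002
```

```bash
python3 leg.py .417,-.3275,.203,-63,1; python3 - <<'E'
from h import *
p=arm.camera("wrist");save(p,"w3")
E
```

```text
t 8.55 pos [ 0.4169 -0.3282  0.2033] yaw_y -62.89824682620701 x [ 0.0015  0.01   -0.9999] F [-0.1126 -0.4663 -0.41  ] w 1.0018010410262275 j [-0.0391  0.4914  0.814   1.8881 -0.4442  0.956  -0.1159]
[[0.0003, -0.0006, -0.0004, np.float64(0.1)]]
```

View pics/w3.png

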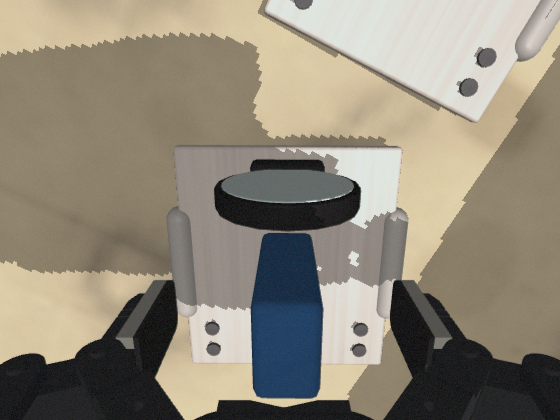

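The grip is centred between the fingers (col 287 vs 283). Close.

{"api": "jog_arm", "payload": {
  "targets": [
    [0,0,0,0],
    [0,0,0,0],
    [0,0,0,0],
    [0,0,0,0],
    [0,0,0,0],
    [0,0,0,0],
    [0,0,0,0],
    [0,0,0,0]
  ],
  "hand": 1,
  "force": 80
}}

```text
time_s: 9.6
eef_pos: [0.4176, -0.3279, 0.2036]
orientation: [1.965, 0.483, -1.956]
contact_force: [-0.9, 0.7, 0.8]
gripper_width: 0.25
```

{"api": "jog_arm", "payload": {
  "targets": [
    [-0.01,0,0,0],
    [-0.015,0,0,0],
    [-0.02,0,0,0],
    [-0.025,0,0,0],
    [-0.025,0,0,0],
    [-0.025,0,0,0],
    [-0.025,0,0,0],
    [-0.025,0,0,0],
    [-0.025,0,0,0],
    [-0.025,0,0,0],
    [-0.01,0,0,0],
    [0,0,0,0],
    [0,0,0,0]
  ]
}}

```text
time_s: 11.22
eef_pos: [0.4132, -0.3309, 0.4482]
orientation: [1.97, 0.479, -1.958]
contact_force: [0.3, -0.4, -2.6]
gripper_width: 0.249
```

```bash
python3 - <<'E'
from h import *
p=arm.camera("wrist");save(p,"w4")
E
python3 leg.py .5,-.15,.445,-75,7 .51,.1,.445,-82,8 .495,.276,.40,-85,7
```

```text
t 11.275 pos [ 0.4132 -0.3309  0.4481] yaw_y -63.13075493581043 x [ 0.0035  0.011  -0.9999] F [ 0.0068  0.5457 -1.893 ] w 0.24930520191151506 j [-0.1914  0.2185  0.9664  1.5888 -0.1915  1.4349 -0.311 ]
[[0.0008, -0.0174, -0.0227, np.float64(1.7)], [0.0008, -0.0181, -0.0222, np.float64(1.7)], [0.0008, -0.0188, -0.0217, np.float64(1.7)], [0.0008, -0.0194, -0.0211, np.float64(1.7)], [0.0008, -0.02, -0.0205, np.float64(1.7)], [0.0008, -0.0206, -0.0199, np.float64(1.7)], [0.0008, -0.0212, -0.0193, np.float64(1.7)]]
[[0.0003, -0.0299, -0.0093, 0.88], [0.0003, -0.03, -0.0088, 0.88], [0.0003, -0.0301, -0.0084, 0.88], [0.0003, -0.0303, -0.0079, 0.88], [0.0003, -0.0304, -0.0075, 0.88], [0.0003, -0.0305, -0.007, 0.88], [0.0003, -0.0306, -0.0065, 0.88], [0.0003, -0.0307, -0.0061, 0.88]]
[[0.0067, -0.0251, -0.0013, 0.43], [0.0067, -0.0251, -0.0012, 0.43], [0.0067, -0.0251, -0.001, 0.43], [0.0067, -0.0252, -0.0008, 0.43], [0.0067, -0.0252, -0.0006, 0.43], [0.0067, -0.0252, -0.0004, 0.43], [0.0067, -0.0252, -0.0002, 0.43]]
```

View pics/w4.png

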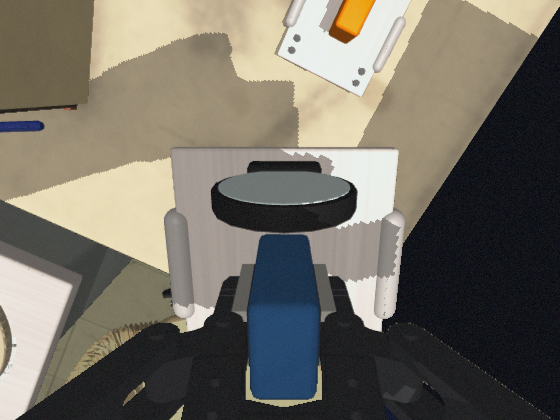

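Plate is held, level, and clear of the filter plate. Carry over the box.

{"api": "jog_arm", "payload": {
  "targets": [
    [0,-0.0174,-0.0227,1.7],
    [0,-0.018,-0.0222,1.7],
    [0,-0.0188,-0.0217,1.7],
    [0,-0.0194,-0.021,1.7],
    [0,-0.02,-0.0205,1.7],
    [0,-0.0206,-0.02,1.7],
    [0,-0.0212,-0.0193,1.7],
    [0,-0.03,-0.0093,0.9],
    [0,-0.03,-0.0088,0.9],
    [0,-0.03,-0.0084,0.9],
    [0,-0.03,-0.008,0.9],
    [0,-0.03,-0.0075,0.9],
    [0,-0.03,-0.007,0.9],
    [0,-0.03,-0.0065,0.9],
    [0,-0.03,-0.006,0.9]
  ]
}}

```text
time_s: 13.15
eef_pos: [0.515, 0.1095, 0.4383]
orientation: [2.144, 0.136, -2.187]
contact_force: [1.2, -0.6, -2.1]
gripper_width: 0.246
```

```bash
python3 leg.py .47,.276,.40,-85,8
```

```text
t 13.15 pos [0.515  0.1095 0.4383] yaw_y -83.34293360531146 x [-0.0202  0.0077 -0.9998] F [ 1.2332 -0.5548 -2.0911] w 0.24582396777239715 j [-0.8847  0.1844  0.7215  1.601  -0.1339  1.4216 -1.6038]
[[0.0051, -0.0213, 0.0031, np.float64(0.21)], [0.0051, -0.0213, 0.0032, np.float64(0.21)], [0.0051, -0.0213, 0.0032, np.float64(0.21)], [0.0051, -0.0212, 0.0033, np.float64(0.21)], [0.0051, -0.0212, 0.0034, np.float64(0.21)], [0.0051, -0.0212, 0.0035, np.float64(0.21)], [0.0051, -0.0212, 0.0035, np.float64(0.21)], [0.0051, -0.0212, 0.0036, np.float64(0.21)]]
```

{"api": "jog_arm", "payload": {
  "targets": [
    [0,-0.021,0.014,0.3],
    [0,-0.021,0.014,0.3],
    [0,-0.021,0.014,0.3],
    [0,-0.021,0.014,0.3],
    [0,-0.021,0.014,0.3],
    [0,-0.021,0.014,0.3],
    [0,-0.021,0.014,0],
    [0,-0.01,0.014,0],
    [0,0,0,0],
    [0,0,0,0],
    [0,0,0,0]
  ]
}}

```text
time_s: 14.52
eef_pos: [0.3825, 0.2612, 0.4317]
orientation: [2.139, 0.09, -2.211]
contact_force: [-0.4, -0.1, -2.4]
gripper_width: 0.248
```

```bash
python3 - <<'E'
from h import *
np.set_printoptions(precision=4,suppress=True)
s=arm.observe();p=arm.camera("wrist");save(p,"w5");v=wview(p,s)
np.savez("w5.npz",K=p["camera_matrix"],v=v)
for t,z in [("mirror_plate_grip",.048),("base_home",.07),("base",0)]:
    for e in arm.tip_of(p,t)[:2]: print(t,e,atz(p,e["pixel"],z,v))
E
python3 leg.py
```

```text
mirror_plate_grip {'pixel': [305.2, 285.1], 'p': 0.88} [0.2184 0.2448 0.048 ]
base_home {'pixel': [26.7, 269.6], 'p': 0.6} [0.4921 0.2816 0.07  ]
base {'pixel': [36.5, 272.5], 'p': 0.88} [0.4903 0.2809 0.    ]
t 14.725 pos [0.3823 0.2614 0.4319] yaw_y -85.0211834558456 x [-0.0329 -0.0052 -0.9994] F [ 0.2446  0.0161 -2.3377] w 0.25259534228725156 j [-1.1828  0.0163  0.5326  1.7524 -0.0244  1.4045 -2.1297]
```

View pics/w5.png

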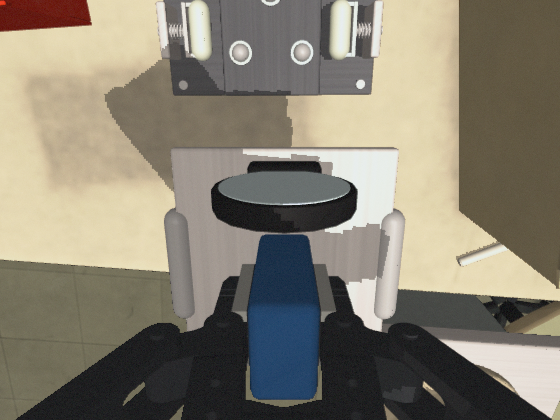

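```bash
python3 - <<'E'
from h import *
np.set_printoptions(precision=4,suppress=True)
d=np.load("w5.npz");p={"camera_matrix":d["K"]};v=d["v"]
f=lambda c,r,z:atz(p,(r,c),z,v)[:2]
for n,a,b,z in [("balls",(240,52),(302,51),.03),("edge",(173,95),(372,94),.022),("screws",(183,85),(360,84),.022)]:
    A=f(*a,z);B=f(*b,z);l=A-B;print(n,A,B,(A+B)/2,np.linalg.norm(l),np.degrees(np.arctan2(-l[0],l[1])))
E
python3 leg.py .497,.28,.40,-85,8
```

```text
balls [0.4728 0.3084] [0.4785 0.2524] [0.4756 0.2804] 0.056256452889539135 5.859308814051044
edge [0.4292 0.3716] [0.4468 0.1809] [0.438  0.2763] 0.19156415429779206 5.2617982573702875
screws [0.4392 0.362 ] [0.4548 0.1938] [0.447  0.2779] 0.16887273945177705 5.29830892381112
t 14.725 pos [0.3823 0.2614 0.4319] yaw_y -85.0211834558456 x [-0.0329 -0.0052 -0.9994] F [ 0.2446  0.0161 -2.3377] w 0.25259534228725156 j [-1.1828  0.0163  0.5326  1.7524 -0.0244  1.4045 -2.1297]
[[0.0035, -0.0011, -0.0146, np.float64(-0.0)], [0.0035, -0.0011, -0.0146, np.float64(-0.0)], [0.0035, -0.0011, -0.0146, np.float64(-0.0)], [0.0035, -0.0011, -0.0146, np.float64(-0.0)], [0.0035, -0.0011, -0.0146, np.float64(-0.0)], [0.0035, -0.0011, -0.0146, np.float64(-0.0)], [0.0035, -0.0011, -0.0146, np.float64(-0.0)], [0.0035, -0.0011, -0.0146, np.float64(-0.0)]]
```

{"api": "jog_arm", "payload": {
  "targets": [
    [0.0035,-0.001,-0.0145,-0.2],
    [0.0035,-0.001,-0.0145,0],
    [0.0035,-0.001,-0.0145,0],
    [0.0035,-0.001,-0.0145,0],
    [0.0035,-0.001,-0.0145,0],
    [0.0035,-0.001,-0.0145,0],
    [0.0035,-0.001,-0.0145,0],
    [0.0035,-0.001,-0.0145,0],
    [0.012,0,0,0],
    [0.012,0,0,0],
    [0.012,0,0,0],
    [0,0,0,0],
    [0,0,0,0]
  ]
}}

```text
time_s: 16.35
eef_pos: [0.5055, 0.2799, 0.3552]
orientation: [2.134, 0.087, -2.207]
contact_force: [-0.2, -0.1, -2.3]
gripper_width: 0.25
```

```bash
cat >> leg.py <<'E'
print("grasp pt",s["eef_pos"]+M[:,0]*.1547)
E
python3 leg.py .495,.28,.3,-84.7,8
```

```text
t 16.35 pos [0.5055 0.2799 0.3552] yaw_y -84.84481711003214 x [-0.0333 -0.0114 -0.9994] F [-0.1962 -0.0974 -2.3346] w 0.24976584519453654 j [-1.0163  0.3586  0.5912  1.5838 -0.2089  1.2975 -1.8719]
[[0.0069, -0.0002, 0.0011, np.float64(-0.02)], [0.0069, -0.0002, 0.0011, np.float64(-0.02)], [0.0069, -0.0002, 0.0011, np.float64(-0.02)], [0.0069, -0.0002, 0.0011, np.float64(-0.02)], [0.0069, -0.0002, 0.0011, np.float64(-0.02)], [0.0069, -0.0002, 0.0011, np.float64(-0.02)], [0.0069, -0.0002, 0.0011, np.float64(-0.02)], [0.0069, -0.0002, 0.0011, np.float64(-0.02)]]
grasp pt [0.5003 0.2781 0.2006]
```

```bash
python3 leg.py .4962,.2812,.262,-84.7,8 | tail -2
```

```text
[[0.0117, -0.0004, 0.0007, np.float64(-0.02)], [0.0117, -0.0004, 0.0007, np.float64(-0.02)], [0.0117, -0.0004, 0.0007, np.float64(-0.02)], [0.0117, -0.0004, 0.0007, np.float64(-0.02)], [0.0117, -0.0004, 0.0007, np.float64(-0.02)], [0.0117, -0.0004, 0.0007, np.float64(-0.02)], [0.0117, -0.0004, 0.0007, np.float64(-0.02)], [0.0117, -0.0004, 0.0007, np.float64(-0.02)]]
grasp pt [0.5003 0.2781 0.2006]
```

{"api": "jog_arm", "payload": {
  "targets": [
    [0.0115,0,0.001,0],
    [0.0115,0,0.001,0],
    [0.0115,0,0.001,0],
    [0.0115,0,0.001,0],
    [0.0115,0,0.001,0],
    [0.0115,0,0.001,0],
    [0.0115,0,0,0],
    [0.01,0,0,0],
    [0,0,0,0],
    [0,0,0,0]
  ]
}}

```text
time_s: 17.6
eef_pos: [0.4957, 0.2785, 0.2588]
orientation: [2.134, 0.088, -2.207]
contact_force: [-0.3, -0.4, -1.3]
gripper_width: 0.248
```

```bash
python3 - <<'E'
from h import *
np.set_printoptions(precision=4,suppress=True)
s=arm.observe();ims=[]
for n in ["top","side"]:
    p=arm.camera(n);save(p,n+"2")
    for t,z in [("mirror_plate_grip",s["eef_pos"][2]-.1547),("base_home",.07)]:
        for e in arm.tip_of(p,t)[:1]: print(n,t,e,atz(p,e["pixel"],z))
    c=p["color"][160:260,140:260] if n=="top" else p["color"][240:380,170:310]
    ims.append(cv2.resize(c,(390,390),interpolation=2))
cv2.imwrite("pics/c3.png",np.hstack(ims)[:,:,::-1])
E
python3 leg.py .4962,.2812,.25,-84.7,4
```

```text
top mirror_plate_grip {'pixel': [204.3, 186.7], 'p': 0.62} [0.4892 0.2795 0.1041]
side mirror_plate_grip {'pixel': [272.5, 237.9], 'p': 0.78} [0.4931 0.2748 0.1041]
t 17.9 pos [0.4956 0.2785 0.2589] yaw_y -84.81488531642124 x [-0.0329 -0.0107 -0.9994] F [-0.5728  0.5963 -2.38  ] w 0.2465443491172639 j [-1.0033  0.4319  0.5608  1.7196 -0.2591  1.0988 -1.8375]
[[0.0022, -0.0007, -0.0003, np.float64(-0.03)], [0.0022, -0.0007, -0.0003, np.float64(-0.03)], [0.0022, -0.0007, -0.0003, np.float64(-0.03)], [0.0022, -0.0007, -0.0003, np.float64(-0.03)]]
grasp pt [0.4905 0.2768 0.1043]
```

View pics/c3.png

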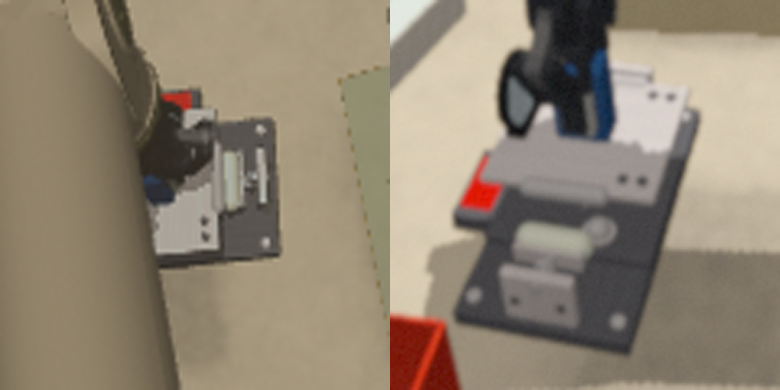

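{"api": "jog_arm", "payload": {
  "targets": [
    [0.003,-0.0015,-0.0005,0],
    [0.004,-0.001,-0.0005,0],
    [0.004,0,0,0],
    [0.004,0,0,0],
    [0.002,0,0,0],
    [0,0,0,0]
  ]
}}

```text
time_s: 18.65
eef_pos: [0.4959, 0.2827, 0.2416]
orientation: [2.136, 0.093, -2.205]
contact_force: [-0.8, 1.3, -1.7]
gripper_width: 0.249
```

```bash
python3 leg.py .496,.281,.2226,-84.7,5
```

```text
t 18.65 pos [0.4959 0.2827 0.2416] yaw_y -84.71163721308072 x [-0.0313 -0.008  -0.9995] F [-0.7687  1.3027 -1.7455] w 0.24920993488829515 j [-0.9986  0.4562  0.5503  1.7295 -0.2754  1.0647 -1.83  ]
[[0.0038, 0.0003, -0.0001, np.float64(-0.0)], [0.0038, 0.0003, -0.0001, np.float64(-0.0)], [0.0038, 0.0003, -0.0001, np.float64(-0.0)], [0.0038, 0.0003, -0.0001, np.float64(-0.0)], [0.0038, 0.0003, -0.0001, np.float64(-0.0)]]
grasp pt [0.4911 0.2814 0.087 ]
```

Grip is at 17 mm above home, right at roller contact. Press.

{"api": "jog_arm", "payload": {
  "targets": [
    [0.003,0.0005,0,0],
    [0.004,0.0005,0,0],
    [0.004,0,0,0],
    [0.004,0,0,0]
  ]
}}

```text
time_s: 19.15
eef_pos: [0.4963, 0.2817, 0.227]
orientation: [2.14, 0.095, -2.204]
contact_force: [-0.3, 6.3, 6.3]
gripper_width: 0.248
```

```bash
python3 leg.py
```

```text
t 19.15 pos [0.4963 0.2817 0.227 ] yaw_y -84.73259437023144 x [-0.0289 -0.0059 -0.9996] F [-0.2967  6.2714  6.2964] w 0.2484123582235668 j [-0.9911  0.473   0.5435  1.7432 -0.2878  1.0333 -1.8192]
grasp pt [0.4918 0.2808 0.0724]
```

{"api": "jog_arm", "payload": {
  "targets": [
    [0.003,0,0,0],
    [0.003,0,0,0],
    [0.002,0,0,0]
  ]
}}

```text
time_s: 19.52
eef_pos: [0.4975, 0.282, 0.2254]
orientation: [2.147, 0.101, -2.203]
contact_force: [-8.6, -3.6, 20.8]
gripper_width: 0.247
```

```bash
python3 leg.py;python3 - <<'E'
from h import *
ims=[]
for n in ["side","wrist"]:
    p=arm.camera(n)
    c=p["color"][240:380,170:310] if n=="side" else p["color"]
    ims.append(cv2.resize(c,(390,390),interpolation=2))
cv2.imwrite("pics/c4.png",np.hstack(ims)[:,:,::-1])
E
```

```text
t 19.525 pos [0.4975 0.282  0.2254] yaw_y -84.7403710586989 x [-0.0257 -0.0005 -0.9997] F [-8.5755 -3.6134 20.8138] w 0.24719769252176102 j [-0.9878  0.4754  0.5414  1.7437 -0.2934  1.0256 -1.8146]
grasp pt [0.4936 0.2819 0.0708]
```

View pics/c4.png

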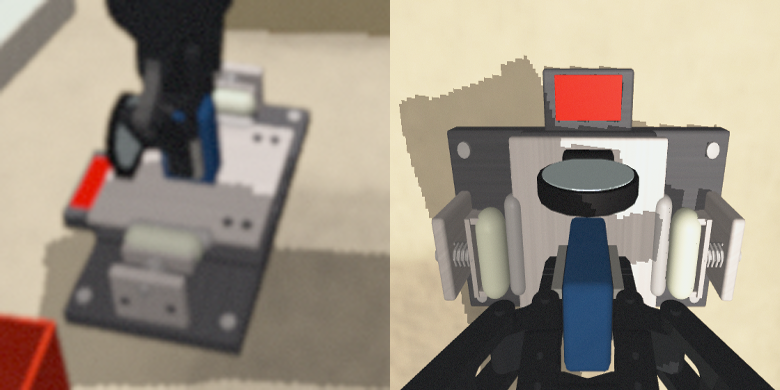

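Between the rollers at home height with 21 N of hard contact. Relax and open part way.

{"api": "jog_arm", "payload": {
  "targets": [
    [0,0,0,0],
    [0,0,0,0],
    [0,0,0,0],
    [0,0,0,0]
  ]
}}

```text
time_s: 20.12
eef_pos: [0.4977, 0.2817, 0.226]
orientation: [2.148, 0.101, -2.202]
contact_force: [-1.8, 0.6, 6.1]
gripper_width: 0.247
```

{"api": "jog_arm", "payload": {
  "targets": [
    [0,0,0,0],
    [0,0,0,0],
    [0,0,0,0],
    [0,0,0,0],
    [0,0,0,0]
  ],
  "hand": 0.4
}}

```text
time_s: 20.75
eef_pos: [0.4973, 0.2806, 0.2241]
orientation: [2.144, 0.096, -2.204]
contact_force: [0.5, -1.0, 0.4]
gripper_width: 0.601
```

```bash
python3 leg.py;python3 - <<'E'
from h import *
np.set_printoptions(precision=4,suppress=True)
s=arm.observe()
p=arm.camera("wrist");v=wview(p,s)
for t,z in [("mirror_plate_grip",.07),("base_home",.07),("base",0)]:
    for e in arm.tip_of(p,t)[:1]: print(t,e,atz(p,e["pixel"],z,v))
save(p,"w6")
E
```

```text
t 20.75 pos [0.4973 0.2806 0.2241] yaw_y -84.81095387847375 x [-0.0277 -0.0033 -0.9996] F [ 0.4532 -0.9607  0.4002] w 0.6006359043211978 j [-0.9868  0.4767  0.5418  1.7457 -0.2925  1.0255 -1.8146]
grasp pt [0.493  0.2801 0.0694]
mirror_plate_grip {'pixel': [306.7, 283.7], 'p': 0.96} [0.4932 0.281  0.07  ]
```

View pics/w6.png

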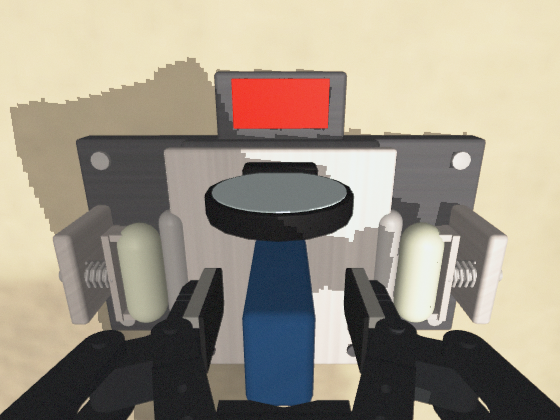

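The plate lies square between both rollers with the fingers clear. Withdraw upward.

{"api": "jog_arm", "payload": {
  "targets": [
    [-0.008,0,0,0],
    [-0.012,0,0,0],
    [-0.015,0,0,0],
    [-0.02,0,0,0],
    [-0.025,0,0,0],
    [-0.025,0,0,0],
    [-0.025,0,0,0],
    [-0.025,0,0,0],
    [0,0,0.02,0],
    [0,0,0.02,0],
    [0,0,0.02,0],
    [0,0,0,0],
    [0,0,0,0],
    [0,0,0,0]
  ]
}}

```text
time_s: 22.7
eef_pos: [0.4424, 0.2733, 0.4002]
orientation: [2.163, 0.102, -2.197]
contact_force: [-0.1, 0.6, -0.0]
gripper_width: 0.602
```

```bash
python3 leg.py;python3 - <<'E'
from h import *
np.set_printoptions(precision=4,suppress=True)
s=arm.observe();R_={}
ims=[]
for n in ["wrist","side","top"]:
    p=arm.camera(n);v=wview(p,s) if n=="wrist" else np.array(p["view"])
    if n!="top":
        c=p["color"][240:380,170:310] if n=="side" else p["color"]
        ims.append(cv2.resize(c,(390,390),interpolation=2))
    for t,z in [("mirror_plate_grip",.07),("mirror_plate_optic",.072),("base_home",.07),("filter_plate_grip",.048)]:
        for e in arm.tip_of(p,t)[:1]:
            print(n,t,e["pixel"],round(e["p"],2),atz(p,e["pixel"],z,v)); R_.setdefault(t,[]).append(ray(p,e["pixel"],v))
for t in R_:
    if len(R_[t])>1: print(t,tri(R_[t]))
cv2.imwrite("pics/c5.png",np.hstack(ims)[:,:,::-1])
E
```

```text
t 22.7 pos [0.4424 0.2733 0.4002] yaw_y -85.02080521935187 x [-0.016   0.0061 -0.9999] F [-0.1499  0.6275 -0.0297] w 0.6023992583564552 j [-1.1253  0.1734  0.59    1.681  -0.113   1.3282 -1.9977]
grasp pt [0.4399 0.2743 0.2456]
wrist mirror_plate_grip [119.3, 281.9] 0.83 [0.4906 0.2821 0.07  ]
wrist mirror_plate_optic [59.0, 280.3] 0.75 [0.5339 0.287  0.072 ]
side mirror_plate_grip [289.7, 238.6] 0.93 [0.4917 0.2818 0.07  ]
side mirror_plate_optic [284.3, 218.4] 0.76 [0.5303 0.2818 0.072 ]
side base_home [286.8, 238.7] 0.94 [0.4942 0.2753 0.07  ]
side filter_plate_grip [155.0, 293.1] 0.4 [ 0.5589 -0.2982  0.048 ]
top mirror_plate_grip [207.0, 188.7] 0.67 [0.4888 0.2811 0.07  ]
top mirror_plate_optic [191.2, 188.8] 0.78 [0.5357 0.2828 0.072 ]
top filter_plate_grip [187.3, 392.1] 0.93 [ 0.5556 -0.3178  0.048 ]
mirror_plate_grip [0.4904 0.2817 0.0697]
mirror_plate_optic [0.533  0.284  0.0732]
filter_plate_grip [ 0.562  -0.3204  0.0363]
```

View pics/c5.png

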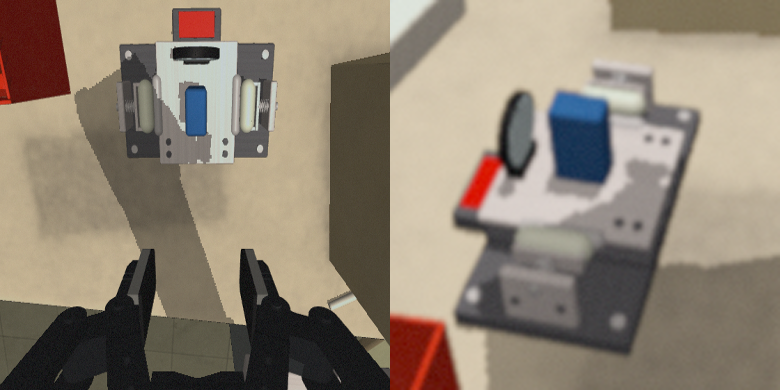

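```bash
python3 -c "
from cell import arm
print(arm.finish_job())"
```

```text
the job is handed in; nothing more can be done
None
```

The mirror plate is seated on the base with the mirror at the red-marked end, and I handed the job in at about 23 s of the 45 s limit. I gripped it by the blue block, carried it over the box, pressed it past the rollers, released it and backed the arm off.

**Press:** about 21 N upward at the end, and the grip settled near z = 0.070.

**Last checks, with the arm clear:**
- **Grip:** three-camera triangulation puts it at (0.490, 0.282, 0.0697). My base-centre estimate was (0.491, 0.280), so it is within about 2 mm sideways and 0.3 mm in height.
- **Mirror:** about 43 mm from the grip, towards the red mark.
- **Appearance:** the plate looks square and level in the wrist and side pictures. I did not measure its tilt.
- **Contact:** the force reading was near zero.
- **Filter plate:** I never went near it. The top camera puts it within about 7 mm of its starting reading.

**Where checks disagreed:**
- The side camera's network put the home point about 6 mm off in y from where the plate sits.
- A weak side-camera reading of the filter plate (confidence 0.4) was about 18 mm off. I took it as detection noise.
- During the press the tool was tilted 1.5–2°, with up to 9 N of sideways force. Both forces dropped to about 1 N or less once I opened the gripper.

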